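Lock the stencil frame down with its T-key

TASK

Lower the raised stencil frame gently, without letting it slam, until it lies flat on its sloping bed. Then take the T-key (the one with the flat bar grip) from the wooden rack, pass its T-head down through the slot in the frame's steel tongue and the bed until its flange rests on the tongue, give it a quarter turn so that the head locks crosswise under the slot, and let go. Leave the two round-knobbed pins in the rack and do not disturb the other things on the bench.

Things in the scene. Friction and masses are not known exactly. Their poses are not given: they have to be found in the camera images.
- slot (a point): Centre of the slot mouth on the top face of the stand's sloping bed, in the steel strip at its low edge nearest the robot; fixed, 75 mm above the bench. x points up the 30 degree slope, roughly away from the robot; y is level, along the slot; z is the bed's normal, leaning towards the robot. Slot 34 mm (y) by 13 mm (x), strip 8 mm thick, over 35 mm free below.
- bed: The sloping bed itself, same origin and axes as point slot: wood with the steel strip in front, 250 mm wide (y), from x = -35 to +235 mm. The stencil frame is hinged on it about a line parallel to y at x = +215, z = +5 mm. The frame's steel tongue, 70 mm (y) by 64 mm, 6 mm thick, with an equal slot, lies over the bed's slot when the frame is down; its top is then at z = +6 mm.
- frame (a joint): Hinge of the stencil frame (light wood, brown stencil sheet, 220 mm wide): 0 = flat on the bed, positive = raised (rad). Starts at 0.45 to 0.95, limit 1.15. It has friction and stays where it is left; about 3 N down on its front rail lowers it. Move it slower than 1.5 rad/s.
- frame_rail (a point): Middle of the top face of the raised frame's front rail (wood, 24 mm by 220 mm along y, 10 mm thick), the place to press. 171 mm from the hinge axis and 5 mm above it, in the frame's plane. Axes turn with the frame: x from this rail to the hinge, z the normal of its top face. The tongue sticks out in front of this rail, flush with the frame's underside.
- key_grip (a point): Centre of the flat bar grip of the steel T-key, 0.12 kg: bar 40 mm (x) by 12 mm (y) by 28 mm (z); z is the key's axis, pointing out of the grip end. It hangs upright by its flange in one of the rack's three wells at any yaw, bar centre 75 mm above the bench. Fully home in the slot, its bar centre is at z = +31.5 mm of point slot, with 2.5 mm of end play.
- key: The whole T-key, 64 mm long; origin at the lower end of its T-head, axes as point key_grip. Up the axis: T-head 28 mm (x, parallel to the grip bar) by 9 mm (y), z = 0 to 8; shank 9 mm thick to 24.5; round flange 40 mm across to 29.5; neck 12 mm thick to 36; grip bar 36 to 64 mm.
- rack: Fixed wooden block 75 mm (x) by 225 mm (y) by 50 mm high with three wells 32 mm across, 36 mm deep, at y = -70, 0, +70 mm. Origin under its centre. Holds the T-key and two pins in any order.
- pin1: Plain steel pin with a round knob 20 mm across in place of a bar, flange 40 mm, hanging in the rack; origin at its lower end, knob top 64 mm above that. Leave it.
- pin2: The same as pin1.
- dye_can: Can with a paper label, 66 mm across, 85 mm tall, behind the rack. Origin under its centre. Bystander.
- bowl: White bowl, 80 mm across, 35 mm tall, in front of the rack. Origin under its centre. Bystander.
- weight: Dark steel disc weight, 42 mm across, 32 mm tall, in front of the stand. Origin under its centre. Bystander.
- tall_bottle: Upright bottle with a cap, 54 mm across, 190 mm tall, standing between the stand and the rack. Origin under its centre. Bystander; reach over it.
- brush: Brush lying between the front of the stand and the rack, pointing away from the robot, under 40 mm high. Bystander.
- squeegee: Wooden squeegee with a rubber blade, 150 mm long, 16 mm high, lying on the right. Bystander.
- tape: Roll of tape, 90 mm across, 24 mm high, lying on the left. Bystander.
Mind the look-alikes: they are no part of the job. What is shaped like the key but blue or green is not meant.

How it is judged (in metres and radians):
On the way, in this order (a step that is already met when the one before it is completed fails the run):
1. the frame lies flat on the bed (value of joint frame below 0.04 rad), for 0.2 s.
2. the T-head is through the slot, flange on the tongue, grip bar still along the slot (value of joint frame below 0.04 rad and z of key_grip in the frame of slot between 0.024 and 0.037 m and x of key_grip in the frame of slot between -0.012 and 0.012 m and y of key_grip in the frame of slot between -0.02 and 0.02 m and angle between the z axis of key_grip and the z axis of slot, either way round below 0.25 rad and angle between the x axis of key_grip and the y axis of slot, either way round below 0.4 rad), for 0.1 s.
3. the key is turned a quarter turn (value of joint frame below 0.04 rad and z of key_grip in the frame of slot between 0.024 and 0.037 m and x of key_grip in the frame of slot between -0.012 and 0.012 m and y of key_grip in the frame of slot between -0.02 and 0.02 m and angle between the z axis of key_grip and the z axis of slot, either way round below 0.25 rad and angle between the x axis of key_grip and the x axis of slot, either way round below 0.3 rad), for 0.2 s.
At the end, for the whole second after the job is handed in: The frame is down (within 0.04 rad), the key's bar centre is 24 to 37 mm above the bed along its normal and within 12 mm (x) and 20 mm (y) of the slot's centre, its axis within 0.25 rad of the normal, its bar within 0.3 rad of square to the slot, released and at rest (all of step 3 and linear speed of key below 0.02 m/s and angular speed of key below 0.2 rad/s); the robot touches nothing.
It fails at once if the frame is slammed (faster than 2 rad/s) (velocity of joint frame below -2 rad/s).
It fails at once if a bystander or pin is displaced by more than 40 mm (distance of any of pin1, pin2, dye_can, bowl, weight, tall_bottle, brush, squeegee, tape from where it was at the start of the episode above 0.04 m).
It also fails if it takes over 59 s, if anything falls off the work surface, if the arm or the gripper's body presses on something with over 40 N, if the wrist force passes 120 N, or if a joint passes its speed limit or range.

ROBOT

A 6-joint arm with a two-finger parallel gripper is mounted at the origin on the work surface. World frame = base frame: x ahead of the robot, y to its left, z up, the work surface at z = 0. Lengths are in mm, angles in rad, forces in N, time in s.
With the tool pointing down it reaches from about 350 to 775 mm from the base axis. Payload 7.3 kg.
Tool frame: the origin (TCP) lies on the centre line of the jaws, within the pads' length; the fingertips stand 17 mm ahead of it and the grasp point (between the pads) lies 2 mm behind it; z points along the fingers, y is the line along which they close (so a half turn about z gives the same grasp; the last joint's range is limited). The gripper opens to 92 mm and grips with 3 to 60 N. Pads are 19 mm wide; open, the fingers measure 130 mm over their backs; the gripper's body (75 mm by 190 mm) begins 47 mm behind the grasp point.
Start: joints at [1.194, 0.342, 1.524, -0, 1.275, -0.146], TCP at [120.08, 511.101, 243.741] pointing down, gripper open.
Joint ranges: [-2.53, 2.53], [-0.77, 2.02], [0.04, 2.7], [-1, 4.14], [0.28, 2.66], [-3.11, 3.11]. Speed limits (rad/s): [2.57, 2.57, 3.14, 3.14, 3.14, 3.14].

INTERFACE

Orientations are given as [roll, pitch, yaw] about the fixed x, y, z axes, in that order (R = Rz(yaw) Ry(pitch) Rx(roll)).
In Python, from plant import bot gives the robot as it stands. The module is installed in compiled form; this text tells all that it offers.
- The arm moves only by the shell command python3 -m pendant 'ROWS'. ROWS is JSON, a list of rows, each a list of 3 entries, a list of its own where there are three numbers: the shift along the world's x, y, z as a fraction of full scale, then the turn, a rotation vector about the world's x, y, z as a fraction of full scale, then the opening, from -1 (shut) to 1 (fully open), so that 0 is half open. In form: [[[tx, ty, tz], [rx, ry, rz], claw], ...]. A call has exactly 10 rows; each row shifts and turns the commanded pose from where the row before left it; what a row does not reach is not made up. Full scale, the value 1, is 30 mm for a shift and 0.12 rad for a turn. A row lasts 1/12 s, in which the tool goes at most 41.7 mm and 7.16 degrees, less where a joint would pass 70% of its speed; a pose out of reach is approached as far as the arm can. A call with a number of a shift or a turn outside -1 to 1 is refused whole. A call with a gripper value outside its range is refused whole. The fingers move at their own pace and stop on an object; the grip force is fixed at half the most. Time passes only in rows, so rows that do not move let the fingers close, or fill a call up. It gives the time, the measured TCP pose, the force, the opening and the grip force at its end, in the units of the state.
- bot.get_obs(): the state, without advancing time (a new reading comes with each control period).
- bot.capture(name): name is "scene" or "top" or "wrist"; returns the picture (400x640x3 uint8, blue, green, red); there is no depth.
- bot.camera_params(name): a dict with "fovy" (degrees; the focal length in pixels is half the picture's height over the tangent of half this angle, whatever the lens; pixels are square), "cx", "cy" (the principal point, pixels), "camera_from_world" (4x4, takes a point from world to camera coordinates). Camera axes: x right, y down, z forward; pixel columns grow to the right and rows downward; lengths in mm; the calibration is good to about 2 mm. A picture is of the moment at which its call begins: read the wrist's pose just before it. camera_params takes no time and is no camera call; for the wrist camera it gives the pose at the moment of the call.
- bot.close_job(): hands the job in; it is judged then, once.
The state is a dict: "time": time; "joint_positions": joint angles; "dq": joint speeds; "tau": joint torques, N m; "tool_pos": TCP position; "tcp_rot": TCP orientation; "contact_force": force on the tool from outside, world axes, zero at the start; "moment": the same for the moment, N m; "grip_width": finger opening in mm; "finger_force": force on a finger pad.
Only numpy, scipy, OpenCV 4.12 (cv2) and the standard library are available. Lean on these libraries where they do the work, as an engineer would, in place of code of your own. Each camera call takes 0.05 s, during which the arm holds its last target. There are 200 camera calls.

## Working session

There is one attempt and no reset: what is moved stays moved. The work goes in short steps, Python scripts to look and compute and a shell command to move; the robot and the scene stay as the last step left them, time stands still between calls to the robot, and variables do not carry over. Pictures are saved under pics/ and viewed, at most 10 in all, crops included, and the job is handed in when it is done.

```bash
mkdir -p pics
cat > h.py <<'E'
import numpy as np, cv2
from plant import bot
def cam(n):
    p=bot.camera_params(n); f=200/np.tan(np.radians(p["fovy"])/2); return f,p["cx"],p["cy"],np.array(p["camera_from_world"])
def ray(c,u,v):
    f,cx,cy,T=c; R=T[:3,:3]; o=-R.T@T[:3,3]; d=R.T@np.array([(u-cx)/f,(v-cy)/f,1]); return o,d
def onz(c,u,v,z):
    o,d=ray(c,u,v); return o+d*(z-o[2])/d[2]
def tri(c1,p1,c2,p2):
    o1,d1=ray(c1,*p1);o2,d2=ray(c2,*p2)
    s=np.linalg.lstsq(np.c_[d1,-d2],o2-o1,rcond=None)[0]
    a=o1+d1*s[0];b=o2+d2*s[1]; return (a+b)/2,np.linalg.norm(a-b)
def proj(c,P):
    f,cx,cy,T=c; q=T[:3,:3]@np.asarray(P,float)+T[:3,3]; return np.array([f*q[0]/q[2]+cx,f*q[1]/q[2]+cy])
E
python3 - <<'E'
from h import *
for n in("scene","top"):
    im=bot.capture(n); cv2.imwrite(f"pics/{n}0.png",im); c=cam(n); print(n,c[0],c[1],c[2],ray(c,320,200))
o=bot.get_obs();print(o)
E
```

```text
scene 466.68838148582137 321.92605175991946 206.96197179723322 (array([ -22.52185422, -824.31031632, 1107.70254241]), array([ 0.41280842,  0.59948236, -0.68589334]))
top 475.880881550913 321.0807504347873 196.77610379252687 (array([ 349.93309249,  -20.44275291, 1662.49011807]), array([ 0.1319391 ,  0.02118579, -0.99105716]))
{'time': 0.1, 'joint_positions': array([ 1.19399062e+00,  3.42656815e-01,  1.52493581e+00,  3.30094300e-05,
        1.27538980e+00, -1.45997427e-01]), 'dq': array([ 2.60177367e-04, -1.24789369e-03, -3.35520119e-03, -6.29711406e-06,
        1.85221687e-04,  3.07381718e-04]), 'tau': array([ 8.35547453e-04, -4.32009673e+01, -2.44692886e+01,  7.18921423e-02,
        5.26627118e-02, -4.82736334e-05]), 'tool_pos': array([119.94173061, 510.76394938, 243.10748646]), 'tcp_rot': array([-3.14022225e+00, -2.33414482e-04,  2.91077459e+00]), 'contact_force': array([ 0.32609757, -0.03633711,  0.61165485]), 'moment': array([-0.04058308,  0.01526657,  0.03367974]), 'finger_force': 0.0, 'grip_width': 91.5920075140989}
```

View pics/scene0.png

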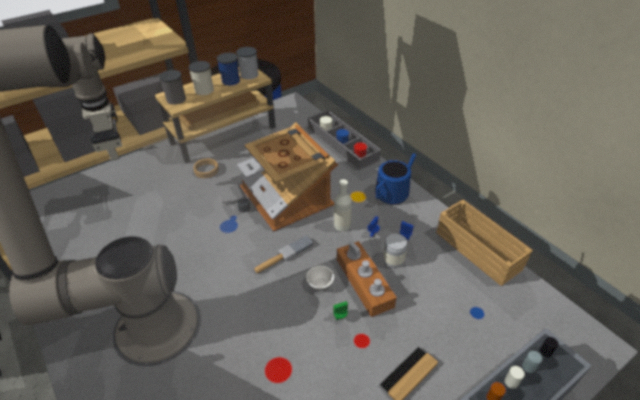

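View pics/top0.png

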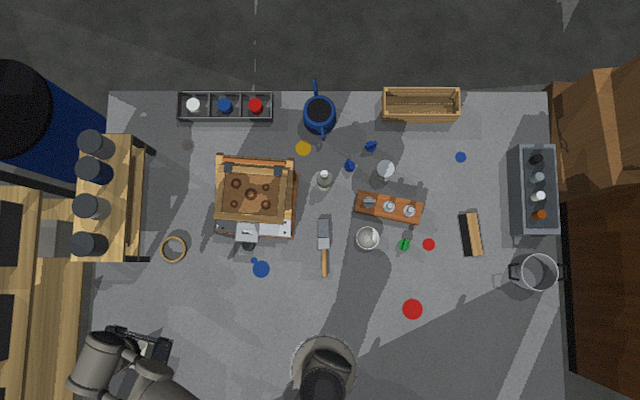

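The scene view shows the stand at (290,175) with its frame raised, and the rack at (365,275) with three things in it. In the top view these are at (370,201), (390,205) and (408,210), and the blue and green look-alikes lie outside the rack. The item at (370,201) looks like the bar grip. I'll enlarge the rack and the stand to confirm it.

Run:
```python
import cv2, numpy as np
s=cv2.imread("pics/scene0.png");t=cv2.imread("pics/top0.png")
r=lambda im,x,y,w,h:cv2.resize(im[y:y+h,x:x+w],(400,300),interpolation=cv2.INTER_CUBIC)
cv2.imwrite("pics/m1.png",np.vstack([np.hstack([r(s,235,115,120,90+30-30),r(t,205,150,120,90)]),np.hstack([r(s,330,235,80,60+0),r(t,350,180,80,60)])]))
```

```text
(no output)
```

View pics/m1.png

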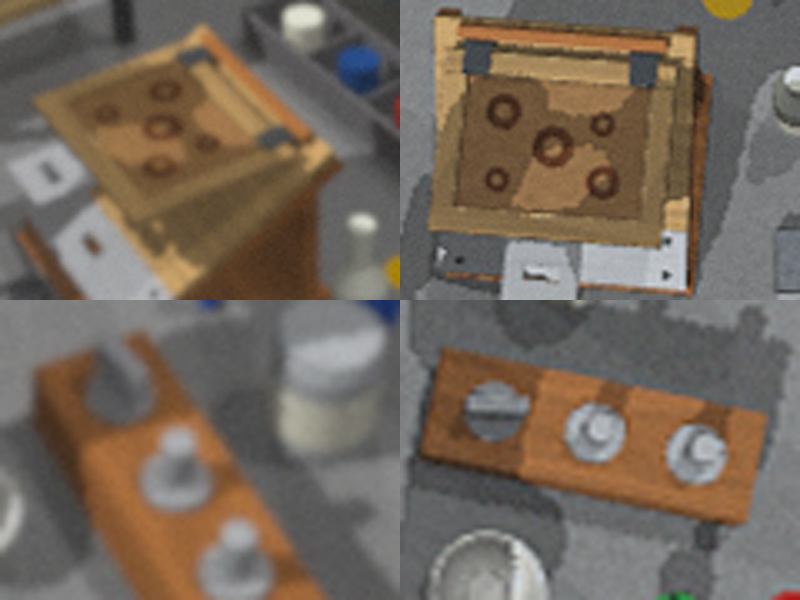

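The crop settles it: the item in the rack's left well (top (369.4,201), scene (354,249)) has a flat bar grip. The other two have round knobs. The bed slot is visible in the scene view at (262.6,188), and the tongue slot is at scene (250,166.6) and top (247,231.6).

Run:
```python
from h import *
s,t=cam("scene"),cam("top")
print("slot",onz(s,262.6,187.9,75))
print("tongue slot",tri(s,(250,166.6),t,(247,231.6)))
pt=lambda x,y:(205+(x-400)*.3,150+y*.3)
print("key top z89",onz(t,*(350+97*.2,180+103*.2),89), "scene",onz(s,354,248,80), tri(s,(354,248),t,(369.4,200.6)))
a=onz(t,*pt(437,277),57.5);b=onz(t,*pt(691,294),57.5);print("front corners",a,b,np.linalg.norm(a-b),np.arctan2(-(a-b)[0],(a-b)[1]))
tc=lambda x,y:(350+(x-400)*.2,180+(y-300)*.2)
q=[onz(t,*tc(*p),50) for p in((445,348),(770,410),(745,525),(422,458))];print("rack",np.round(q,1),np.mean(q,0))
for p in((497,408),(597,432),(697,453)):print("flange",onz(t,*tc(*p),55))
e=onz(t,*tc(465,410),89)-onz(t,*tc(530,403),89);print("bar dir",e)
# bottle, brush
print("bottle",onz(t,205+.3*390+3,150+.3*85,190))
```

```text
slot [479.30298506 239.23843076  75.        ]
tongue slot (array([445.78837485, 237.80585242, 183.29660242]), np.float64(0.3605118151815316))
key top z89 [ 558.53529321 -151.33266531   89.        ] scene [ 557.91846958 -149.58047649   80.        ] (array([ 558.28857209, -151.22923007,   81.66767023]), np.float64(2.7904893202257663))
front corners [448.19523286 364.38282081  57.5       ] [433.14264101 105.94964537  57.5       ] 258.8711777962047 -0.05817985315904146
rack [[ 601.5 -119.2   50. ]
 [ 560.2 -340.1   50. ]
 [ 481.6 -321.6   50. ]
 [ 525.6 -103.4   50. ]] [ 542.22008094 -221.08440361   50.        ]
flange [ 559.61274443 -154.14457564   55.        ]
flange [ 543.6622886  -221.81389617   55.        ]
flange [ 529.82390087 -289.22501992   55.        ]
bar dir [-5.00122205 43.22390338  0.        ]
bottle [623.78402904  -3.94191629 190.        ]
```

The numbers agree. The slot is near (479,239,75) with the bed yawed about -0.06. The frame is nearly level (angle about 0.5), so the middle of the rail top is near (492,238,190). The key is at about (558.5,-151.3). Next I go above the rail with the gripper shut.

```bash
python3 -m pendant '[[[0.6,-0.45,0.1],[0,0,0.07],-1],[[0.6,-0.45,0.1],[0,0,0.07],-1],[[0.6,-0.45,0.1],[0,0,0.07],-1],[[0.6,-0.45,0.1],[0,0,0.07],-1],[[0.6,-0.45,0.1],[0,0,0.07],-1],[[0.6,-0.45,0],[0,0,0.07],-1],[[0.6,-0.45,0],[0,0,0.07],-1],[[0.6,-0.45,0],[0,0,0.07],-1],[[0.6,-0.45,0],[0,0,0.07],-1],[[0.6,-0.45,0],[0,0,0.07],-1]]'
python3 -m pendant '[[[0.6,-0.45,0],[0,0,0.07],-1],[[0.6,-0.45,0],[0,0,0.07],-1],[[0.6,-0.45,0],[0,0,0.07],-1],[[0.6,-0.45,0],[0,0,0.07],-1],[[0.6,-0.45,0],[0,0,0.07],-1],[[0.6,-0.45,0],[0,0,0.07],-1],[[0.6,-0.45,0],[0,0,0.07],-1],[[0.6,-0.45,0],[0,0,0.07],-1],[[0.6,-0.45,0],[0,0,0.07],-1],[[0.6,-0.45,0],[0,0,0.07],-1]]'
```

```text
time: 0.93
tool_pos: [300.7, 375.2, 258.4]
tcp_rot: [-3.141, -0.0, 2.995]
contact_force: [0.3, -0.2, -0.6]
grip_width: 29.8
finger_force: 0.0
time: 1.77
tool_pos: [480.7, 240.2, 258.3]
tcp_rot: [-3.141, -0.001, 3.079]
contact_force: [-0.0, 0.4, -1.1]
grip_width: 0.7
finger_force: 0.0
```

```bash
python3 -m pendant '[[[0.06,-0.01,-0.27],[0,0,0],-1],[[0.06,-0.01,-0.27],[0,0,0],-1],[[0.06,0,-0.27],[0,0,0],-1],[[0.06,0,-0.27],[0,0,0],-1],[[0.06,0,-0.27],[0,0,0],-1],[[0.06,0,-0.27],[0,0,0],-1],[[0,0,-0.1],[0,0,0],-1],[[0,0,-0.1],[0,0,0],-1],[[0,0,-0.1],[0,0,0],-1],[[0.02,0,-0.1],[0,0,0],-1]]'
python3 -m pendant '[[[0.02,0,-0.14],[0,0,0],-1],[[0.02,0,-0.14],[0,0,0],-1],[[0.02,0,-0.14],[0,0,0],-1],[[0.02,0,-0.14],[0,0,0],-1],[[0.02,0,-0.14],[0,0,0],-1],[[0.02,0,-0.14],[0,0,0],-1],[[0.02,0,-0.14],[0,0,0],-1],[[0.02,0,-0.14],[0,0,0],-1],[[0.03,0,-0.14],[0,0,0],-1],[[0.03,0,-0.14],[0,0,0],-1]]'
```

```text
time: 2.6
tool_pos: [491.3, 240.7, 198.3]
tcp_rot: [3.141, 0.0, 3.079]
contact_force: [-1.6, -0.5, 2.7]
grip_width: 0.1
finger_force: 1.1
time: 3.43
tool_pos: [498.8, 240.4, 156.0]
tcp_rot: [3.141, 0.002, 3.079]
contact_force: [1.3, -0.8, 2.7]
grip_width: 0.5
finger_force: 1.4
```

```bash
python3 -m pendant '[[[0.05,0,-0.14],[0,0,0],-1],[[0.05,0,-0.14],[0,0,0],-1],[[0.05,0,-0.14],[0,0,0],-1],[[0.06,0,-0.14],[0,0,0],-1],[[0.06,0,-0.14],[0,0,0],-1],[[0.06,0,-0.14],[0,0,0],-1],[[0.06,0,-0.14],[0,0,0],-1],[[0.02,0,-0.05],[0,0,0],-1],[[0.02,0,-0.05],[0,0,0],-1],[[0,0,-0.04],[0,0,0],-1]]'
```

```text
time: 4.27
tool_pos: [509.9, 240.6, 126.0]
tcp_rot: [3.141, -0.001, 3.079]
contact_force: [-16.6, -5.3, 42.5]
grip_width: 0.5
finger_force: 22.3
```

The frame has bottomed out: 42 N, and the tip height fits a flat frame. I'll back off and look with the wrist camera.

```bash
python3 -m pendant '[[[-0.05,0,0.4],[0,0,0],-1],[[-0.1,0,0.7],[0,0,0],-1],[[-0.2,0,0.8],[0,0,0],-1],[[-0.3,0,0.8],[0,0,0],-0.5],[[-0.3,0,0.8],[0,0,0],0],[[-0.3,0,0.7],[0,0,0],0.5],[[-0.3,0,0.6],[0,0,0],1],[[-0.3,0,0.5],[0,0,0],1],[[-0.2,0,0.3],[0,0,0],1],[[0,0,0],[0,0,0],1]]'
python3 - <<'E'
from h import *
c=cam("wrist"); w=bot.capture("wrist"); t=bot.capture("top"); s=bot.capture("scene")
cv2.imwrite("pics/w1.png",w);cv2.imwrite("pics/t1.png",t);cv2.imwrite("pics/s1.png",s); np.save("w1T.npy",c[3])
print(c[:3],ray(c,320,200),proj(c,[479,239,80]),bot.get_obs()["tool_pos"])
r=lambda im,x,y,ww,h:cv2.resize(im[y:y+h,x:x+ww],(400,300),interpolation=cv2.INTER_CUBIC)
m=np.vstack([np.hstack([cv2.resize(w,(400,250)),cv2.resize(w,(400,250))])[:, :400]])
cv2.imwrite("pics/m2.png",np.vstack([cv2.resize(w[:],(640,400)),np.hstack([r(s,235,115,120,90),r(t,205,150,120,90)])[:, :640][:200]]))
E
```

```text
time: 5.1
tool_pos: [449.0, 241.0, 291.9]
tcp_rot: [3.14, 0.002, 3.08]
contact_force: [0.7, 0.7, -0.2]
grip_width: 42.2
finger_force: 0.0
(np.float64(349.0957414715937), 318.21600486353975, 203.195647056706) (array([368.1137165 , 247.34014598, 430.80478254]), array([ 0.28629434, -0.01179743, -0.95812644])) [316.53842787 205.72679845] [449.34554939 240.41809886 289.26151952]
```

View pics/w1.png

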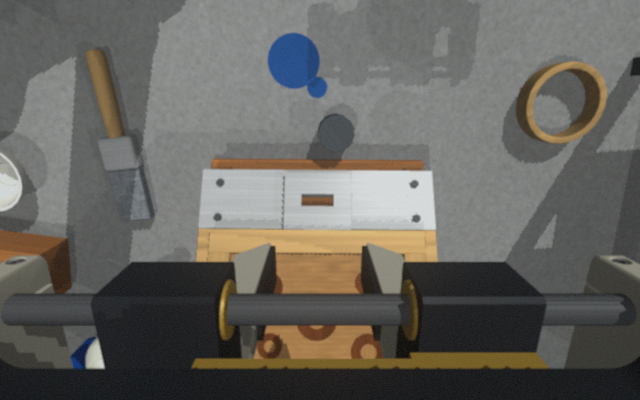

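The frame lies flat and the two slots line up at (317.5,200). I'll measure the slot's centre and direction.

Run:
```python
from h import *
w=cv2.imread("pics/w1.png"); c=cam("wrist"); c=(*c[:3],np.load("w1T.npy"))
roi=w[185:215,290:345].astype(int); m=((roi[...,2]-roi[...,0]>25)|(roi.sum(2)<240)).astype(np.uint8)
n,l,st,ce=cv2.connectedComponentsWithStats(m); k=1+np.argmax(st[1:,4]); print(st[k],ce[k]+[290,185])
x,y,ww,h=st[k][:4]; u0,u1,v0,v1=290+x,290+x+ww,185+y,185+y+h; uc,vc=(u0+u1-1)/2,(v0+v1-1)/2
P=onz(c,uc,vc,80.2); print("slot ctr on tongue top",P,"bed slot",P-6*np.array([-.5,0,.866]))
print("len y",onz(c,u0-.5,vc,80)-onz(c,u1-.5,vc,80))
# strip front edge ends (z ~57.5)
g=cv2.cvtColor(w,cv2.COLOR_BGR2GRAY)
E=[]
for u in list(range(212,276,8))+list(range(360,428,8)):
    d=np.diff(g[160:180,u].astype(int)); E.append((u,160+np.argmax(d)+.5))
E=np.array(E); a=np.polyfit(E[:,0],E[:,1],1); A=onz(c,210,np.polyval(a,210),57.5);B=onz(c,425,np.polyval(a,425),57.5)
print(a,A,B,"yaw",np.arctan2(-(A-B)[0],(A-B)[1]), np.arctan2(-(B-A)[0],(B-A)[1]))
r=g[195,190:450].astype(int); d=np.diff(r); print(190+np.argmax(d[:40]),190+200+np.argmin(d[200:]))
print(onz(c,190+np.argmax(d[:40])+.5,195,75),onz(c,390+np.argmin(d[200:])+.5,195,75))
```

```text
[ 12  12  31   9 252] [317.27380952 200.57936508]
slot ctr on tongue top [473.77503183 239.81593832  80.2       ] bed slot [476.77503183 239.81593832  75.004     ]
len y [ -2.01258841 -32.47932352   0.        ]
[3.60221453e-03 1.68345596e+02] [437.3064314  125.59733768  57.5       ] [452.59395211 358.76141155  57.5       ] yaw 3.0761208568093887 -0.06547179678040438
200 433
[461.09024932 117.0072019   75.        ] [476.3482218  363.30017498  75.        ]
```

The slot is at (476.8,239.8,75) with yaw -0.063, which fits the strip's edges. Next I move over the key, turning the tool so the fingers will close across the bar. I open only part way because the can is near.

```bash
python3 -m pendant '[[[0.18,-0.65,0],[0,0,-0.58],-0.17],[[0.18,-0.65,0],[0,0,-0.58],-0.17],[[0.18,-0.65,0],[0,0,-0.58],-0.17],[[0.18,-0.65,0],[0,0,-0.58],-0.17],[[0.18,-0.65,0],[0,0,-0.58],-0.17],[[0.18,-0.65,0],[0,0,-0.58],-0.17],[[0.18,-0.65,0],[0,0,-0.58],-0.17],[[0.18,-0.65,0],[0,0,-0.58],-0.17],[[0.18,-0.65,0],[0,0,-0.58],-0.17],[[0.18,-0.65,0],[0,0,-0.58],-0.17]]'
python3 -m pendant '[[[0.18,-0.65,0],[0,0,-0.58],-0.17],[[0.18,-0.65,0],[0,0,-0.58],-0.17],[[0.18,-0.65,0],[0,0,-0.58],-0.17],[[0.18,-0.65,0],[0,0,-0.58],-0.17],[[0.18,-0.65,0],[0,0,-0.58],-0.17],[[0.18,-0.65,0],[0,0,-0.58],-0.17],[[0.18,-0.65,0],[0,0,-0.58],-0.17],[[0.18,-0.65,0],[0,0,-0.58],-0.17],[[0.18,-0.65,0],[0,0,-0.58],-0.17],[[0.18,-0.6,-0.2],[0,0,-0.58],-0.17]]'
python3 - <<'E'
from h import *
c=cam("wrist"); w=bot.capture("wrist"); cv2.imwrite("pics/w2.png",w); np.save("w2T.npy",c[3]); o=bot.get_obs()
print(o["tool_pos"],o["tcp_rot"],proj(c,[558.5,-151,89]),onz(cam("top"),386,169,85),o["joint_positions"])
E
```

```text
time: 6.08
tool_pos: [503.6, 44.3, 288.9]
tcp_rot: [-3.14, -0.002, 2.379]
contact_force: [0.5, 0.5, -0.5]
grip_width: 38.2
finger_force: 0.0
time: 6.92
tool_pos: [558.0, -149.6, 283.6]
tcp_rot: [-3.141, -0.0, 1.683]
contact_force: [0.9, 0.2, 0.4]
grip_width: 38.3
finger_force: 0.0
[ 558.04447481 -152.40953163  281.37004756] [-3.13873517e+00  2.28522678e-04  1.67649133e+00] [319.76565244 183.88461218] [ 666.77955599 -207.97712684   85.        ] [-0.39823868  0.41882326  1.3024992  -0.00159741  1.4226623  -0.50369569]
```

View pics/w2.png

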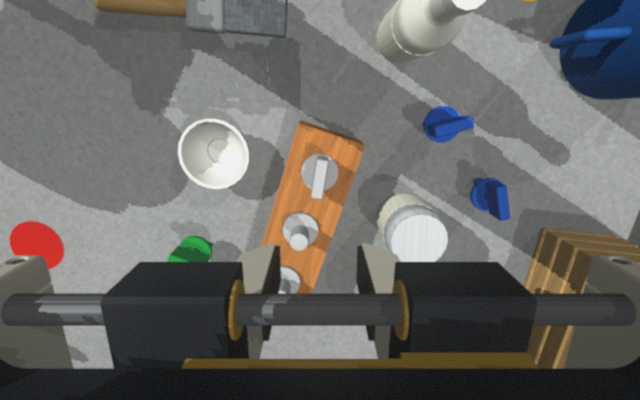

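The wrist view shows the bar key at (319,178) in the rack's end well, with the bright bar top running from about (321,158) to (317,197). The pins are at (300,232) and (288,280), and the can is clear at (415,230). I'll measure the bar.

Run:
```python
from h import *
w=cv2.imread("pics/w2.png"); c=cam("wrist"); c=(*c[:3],np.load("w2T.npy"))
g=cv2.cvtColor(w,cv2.COLOR_BGR2GRAY)[150:208,295:345]; sat=cv2.cvtColor(w,cv2.COLOR_BGR2HSV)[150:208,295:345,1]
print(np.percentile(g[sat<50],[10,30,50,70,90]))
for th in(160,175,190):
    m=((g>th)&(sat<60)).astype(np.uint8); n,l,st,ce=cv2.connectedComponentsWithStats(m); k=1+np.argmax(st[1:,4])
    p=np.argwhere(l==k)[:,::-1]+[295,150]; r=cv2.minAreaRect(p.astype(np.float32)); b=cv2.boxPoints(r)
    W=np.array([onz(c,*q,89)[:2] for q in b]); L=[np.linalg.norm(W[i]-W[(i+1)%4]) for i in range(2)]
    d=W[1]-W[0] if L[0]>L[1] else W[2]-W[1]; d=d*np.sign(d[1])
    print(th,st[k][4],r,W.mean(0),np.round(L,1),"tool yaw",np.arctan2(d[1],d[0]))
```

```text
[148. 157. 169. 199. 212.]
160 770 ((312.56756591796875, 176.09458923339844), (25.153043746948242, 42.743736267089844), 9.462321281433105) [ 550.626228   -144.40194341] [42.6 24.1] tool yaw 1.506413314985562
175 408 ((318.8513488769531, 178.89187622070312), (10.850332260131836, 37.976165771484375), 9.462322235107422) [ 557.02907951 -146.41204093] [38.  10.5] tool yaw 1.517893481006019
190 374 ((318.9189147949219, 178.98646545410156), (10.028338432312012, 37.48297119140625), 9.462321281433105) [ 557.10533173 -146.49096217] [37.6  9.7] tool yaw 1.5183036104112506
```

```bash
python3 -m pendant '[[[0,0.01,-0.48],[0,0,-0.17],-0.17],[[0,0.01,-0.48],[0,0,-0.17],-0.17],[[0,0.01,-0.48],[0,0,-0.17],-0.17],[[0,0.01,-0.48],[0,0,-0.17],-0.17],[[0,0.01,-0.48],[0,0,-0.17],-0.17],[[0,0.01,-0.48],[0,0,-0.17],-0.17],[[0,0.01,-0.48],[0,0,-0.17],-0.17],[[0,0.01,-0.48],[0,0,-0.17],-0.17],[[0,0,0],[0,0,0],-0.17],[[0,0,0],[0,0,0],-0.17]]'
cat > bar.py <<'E'
from h import *
c=cam("wrist"); o=bot.get_obs(); w=bot.capture("wrist"); cv2.imwrite("pics/w3.png",w)
print(o["tool_pos"],o["tcp_rot"],proj(c,o["tool_pos"]))
u,v=proj(c,[557.5,-149,89]).astype(int); print(u,v)
g=cv2.cvtColor(w,cv2.COLOR_BGR2GRAY); sat=cv2.cvtColor(w,cv2.COLOR_BGR2HSV)[...,1]
m=((g>185)&(sat<60)).astype(np.uint8); m[:v-50]=0;m[v+50:]=0;m[:,:u-32]=0;m[:,u+32:]=0
n,l,st,ce=cv2.connectedComponentsWithStats(m); k=1+np.argmax(st[1:,4]); p=np.argwhere(l==k)[:,::-1]
r=cv2.minAreaRect(p.astype(np.float32)); b=cv2.boxPoints(r)
W=np.array([onz(c,*q,89)[:2] for q in b]); L=[np.linalg.norm(W[i]-W[(i+1)%4]) for i in range(2)]
d=W[1]-W[0] if L[0]>L[1] else W[2]-W[1]; d=d*np.sign(d[1])
print(st[k],r,W.mean(0),np.round(L,1),"tool yaw",np.arctan2(d[1],d[0]))
cv2.imwrite("pics/w3c.png",cv2.resize(w[v-90:v+90,u-120:u+120],None,fx=3,fy=3,interpolation=cv2.INTER_CUBIC))
E
python3 bar.py
```

```text
time: 7.8
tool_pos: [556.8, -145.3, 167.8]
tcp_rot: [-3.138, -0.001, 1.525]
contact_force: [0.2, 0.3, 0.9]
grip_width: 37.9
finger_force: 0.0
[ 556.82098904 -145.29903481  167.77181725] [-3.13825973e+00 -1.26259433e-03  1.52455347e+00] [320.66022268 285.01091541]
321 228
[314 198  15  53 480] ((321.0, 224.0), (52.0, 14.0), 90.0) [ 557.20644618 -145.98315523] [ 9.1 36.9] tool yaw 1.533125048691016
```

View pics/w3c.png

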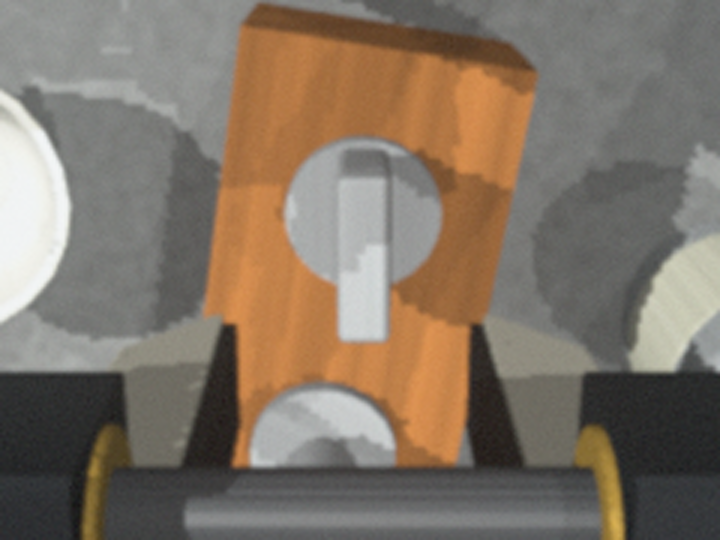

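The bar's top face is centred at pixel (322.3,224.7), which gives (558,-146.5), square with the tool between the fingers. I'll go down and grip it.

```bash
python3 -m pendant '[[[0.01,-0.01,-0.35],[0,0,0],-0.17],[[0.01,-0.01,-0.35],[0,0,0],-0.17],[[0.01,-0.01,-0.35],[0,0,0],-0.17],[[0,-0.01,-0.35],[0,0,0],-0.17],[[0,0,-0.35],[0,0,0],-0.17],[[0,0,-0.35],[0,0,0],-0.17],[[0,0,-0.35],[0,0,0],-0.17],[[0,0,-0.35],[0,0,0],-0.17],[[0,0,-0.25],[0,0,0],-0.17],[[0,0,0],[0,0,0],-0.17]]'
python3 -m pendant '[[[0,0,0],[0,0,0],-0.3],[[0,0,0],[0,0,0],-0.5],[[0,0,0],[0,0,0],-0.7],[[0,0,0],[0,0,0],-1],[[0,0,0],[0,0,0],-1],[[0,0,0],[0,0,0],-1],[[0,0,0],[0,0,0],-1],[[0,0,0],[0,0,0],-1],[[0,0,0],[0,0,0],-1],[[0,0,0],[0,0,0],-1]]'
```

```text
time: 8.68
tool_pos: [557.4, -146.4, 75.8]
tcp_rot: [-3.139, -0.001, 1.524]
contact_force: [-0.2, -0.1, -0.5]
grip_width: 37.6
finger_force: 0.0
time: 9.52
tool_pos: [558.7, -146.9, 78.4]
tcp_rot: [3.141, 0.0, 1.524]
contact_force: [-0.0, 1.3, 5.7]
grip_width: 12.0
finger_force: 30.0
```

Gripped at 12.0 mm. I'll lift clear of the bottle's height and check how the key sits in the fingers.

```bash
python3 -m pendant '[[[0,0,0.3],[0,0,0],-1],[[0,0,0.6],[0,0,0],-1],[[0,0,0.8],[0,0,0],-1],[[0,0,0.8],[0,0,0],-1],[[0,0,0.8],[0,0,0],-1],[[0,0,0.8],[0,0,0],-1],[[0,0,0.8],[0,0,0],-1],[[0,0,0.8],[0,0,0],-1],[[0,0,0.6],[0,0,0],-1],[[0,0,0.4],[0,0,0],-1]]'
python3 - <<'E'
from h import *
o=bot.get_obs(); c=cam("wrist"); w=bot.capture("wrist"); cv2.imwrite("pics/w4.png",w); np.save("w4T.npy",c[3]); P=o["tool_pos"]
from scipy.spatial.transform import Rotation as Ro
R=Ro.from_euler("xyz",o["tcp_rot"]).as_matrix()
print(P,o["tcp_rot"],o["grip_width"])
for k in((0,0,0),(20,6,-11),(20,6,17),(20,0,23.5),(14,0,51),(14,0,64),(-14,0,64)): print(k,proj(c,P+R@np.array(k,float)))
cv2.imwrite("pics/w4c.png",cv2.resize(w[180:330,220:420],None,fx=4,fy=4,interpolation=cv2.INTER_CUBIC))
E
```

```text
time: 10.35
tool_pos: [558.5, -146.8, 281.2]
tcp_rot: [3.14, 0.001, 1.524]
contact_force: [-0.9, 1.1, -1.3]
grip_width: 11.8
finger_force: 30.0
[ 558.45726188 -146.81379519  281.16500407] [3.13968223e+00 6.79921607e-04 1.52366622e+00] 11.753284305516088
(0, 0, 0) [320.67024092 285.00816453]
(20, 6, -11) [335.86634369 255.14031062]
(20, 6, 17) [333.09412222 229.58163786]
(20, 0, 23.5) [320.49307463 224.76838535]
(14, 0, 51) [320.21487917 217.64269241]
(14, 0, 64) [320.11777466 210.54428805]
(-14, 0, 64) [320.03088373 252.31808234]
```

View pics/w4c.png

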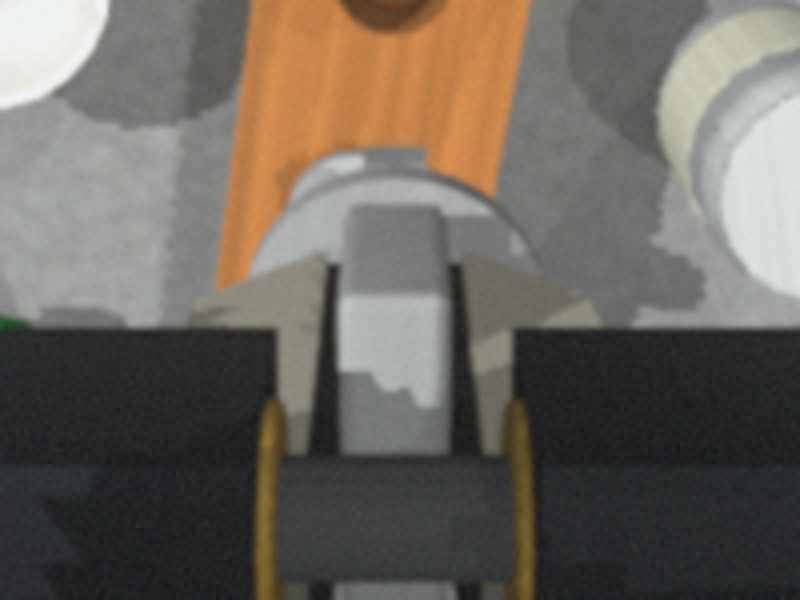

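The key sits centred in the fingers: the head is at crop (396,150), and the bar-end edges are at v of about 253 and 231 against predictions of 255 and 230. The offset along the bar is within about 1 mm. I'll carry it over at height, then tilt it to the bed's normal.

```bash
python3 -m pendant '[[[-0.2,0.65,0.1],[0,0,-0.13],-1],[[-0.2,0.65,0.1],[0,0,0],-1],[[-0.2,0.65,0],[0,0,0],-1],[[-0.2,0.65,0],[0,0,0],-1],[[-0.2,0.65,0],[0,0,0],-1],[[-0.2,0.65,0],[0,0,0],-1],[[-0.2,0.65,0],[0,0,0],-1],[[-0.2,0.65,0],[0,0,0],-1],[[-0.2,0.65,0],[0,0,0],-1],[[-0.2,0.65,0],[0,0,0],-1]]'
python3 -m pendant '[[[-0.2,0.65,0],[-0.0275,-0.436,0],-1],[[-0.2,0.65,0],[-0.0275,-0.436,0],-1],[[-0.2,0.65,0],[-0.0275,-0.436,0],-1],[[-0.2,0.65,0],[-0.0275,-0.436,0],-1],[[-0.2,0.65,0],[-0.0275,-0.436,0],-1],[[-0.2,0.65,0],[-0.0275,-0.436,0],-1],[[-0.2,0.65,0],[-0.0275,-0.436,0],-1],[[-0.2,0.65,0],[-0.0275,-0.436,0],-1],[[-0.2,0.65,0],[-0.0275,-0.436,0],-1],[[-0.2,0.6,0],[-0.0275,-0.436,0],-1]]'
cat > go.py <<'E'
from h import *
from scipy.spatial.transform import Rotation as Ro
import sys
h=float(sys.argv[1]); S=np.array([476.5,239.8,75]); y=-.063
B=(Ro.from_euler("z",y)*Ro.from_euler("y",-np.pi/6)).as_matrix(); o=bot.get_obs()
R=Ro.from_euler("xyz",o["tcp_rot"]); T=np.c_[B[:,1],B[:,0],-B[:,2]]
if len(sys.argv)>2: T=np.c_[-B[:,0],B[:,1],-B[:,2]]
rv=(Ro.from_matrix(T)*R.inv()).as_rotvec()
P=S+B@np.array([0,-.5,h+2.])
print("pos",o["tool_pos"],"d/30",np.round((P-o["tool_pos"])/30,3),"rot/.12",np.round(rv/.12,3),"F",np.round(o["contact_force"],1),"in bed",np.round(B.T@(o["tool_pos"]-S),1),np.round(o["joint_positions"],2),"bed z/30",np.round(B[:,2]/30,4))
E
python3 go.py 76
```

```text
time: 11.23
tool_pos: [497.4, 49.1, 284.1]
tcp_rot: [-3.14, 0.0, 1.508]
contact_force: [0.6, -0.4, -0.7]
grip_width: 12.1
finger_force: 30.0
time: 12.07
tool_pos: [437.3, 242.5, 284.3]
tcp_rot: [2.616, -0.0, 1.508]
contact_force: [0.6, -0.5, -1.1]
grip_width: 11.4
finger_force: 30.0
pos [437.27187496 242.47054349 284.26266031] d/30 [ 0.009 -0.024 -4.724] rot/.12 [-0.001  0.016 -0.004] F [ 0.6 -0.5 -1.1] in bed [7.060e+01 2.000e-01 2.009e+02] [ 0.52  0.07  1.87 -0.4   0.78  0.81] bed z/30 [-0.0166  0.001   0.0289]
```

```bash
python3 -m pendant '[[[0,0,-0.6],[0,0,0],-1],[[0,0,-0.6],[0,0,0],-1],[[0,0,-0.6],[0,0,0],-1],[[0,0,-0.6],[0,0,0],-1],[[0,0,-0.6],[0,0,0],-1],[[0,0,-0.6],[0,0,0],-1],[[0,0,-0.5],[0,0,0],-1],[[0,0,-0.4],[0,0,0],-1],[[0,0,-0.22],[0,0,0],-1],[[0,0,0],[0,0,0],-1]]'
python3 - <<'E'
from h import *
o=bot.get_obs(); c=cam("wrist"); w=bot.capture("wrist"); cv2.imwrite("pics/w5.png",w); np.save("w5T.npy",c[3])
print(o["tool_pos"],proj(c,[476.5-3,239.8,80.2]))
cv2.imwrite("pics/w5c.png",cv2.resize(w[150:300,220:420],None,fx=4,fy=4,interpolation=cv2.INTER_CUBIC))
E
python3 go.py 40
```

```text
time: 12.9
tool_pos: [436.9, 240.8, 140.9]
tcp_rot: [2.621, 0.003, 1.508]
contact_force: [-0.4, 0.6, -1.3]
grip_width: 11.7
finger_force: 30.0
[436.93001332 240.82873987 140.9316396 ] [323.7710417  225.39661621]
pos [437.49925607 241.15627827 141.98616774] d/30 [ 0.6   -0.018 -1.02 ] rot/.12 [ 0.015 -0.018 -0.001] F [-0.2 -0.5 -1.7] in bed [-0.3 -1.1 77.5] [ 0.52  0.29  2.09 -0.73  0.42  1.2 ] bed z/30 [-0.0166  0.001   0.0289]
```

View pics/w5c.png

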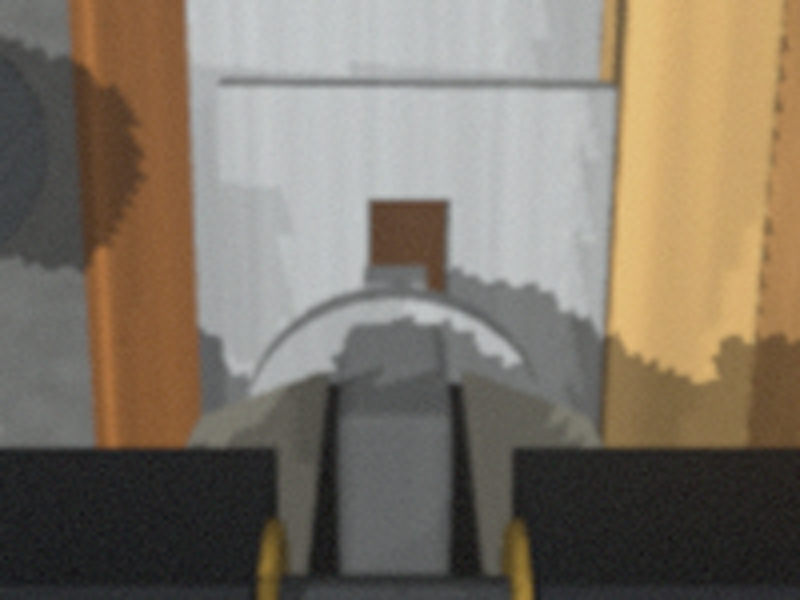

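This view shows both parts together. The slot spans crop u 369–448 (centre 408.5) with its far end at y=200. The key's head is centred at 396.5 with its outer end at y=265. So the key must go about 2 mm up the slope. I'll check the level direction numerically.

```bash
python3 - <<'E'
from h import *
from scipy.spatial.transform import Rotation as Ro
c=cam("wrist"); o=bot.get_obs(); R=Ro.from_euler("xyz",o["tcp_rot"]).as_matrix(); P=o["tool_pos"]
print(P)
for k in((14,0,52),(14,0,71.5),(17,0,71.5),(17,2,71.5),(35,0,71.5)): print(k,proj(c,P+R@np.array(k,float)))
E
python3 go.py 76
```

```text
[437.49925607 241.15627827 141.98616774]
(14, 0, 52) [321.683411   216.73211283]
(14, 0, 71.5) [321.42076568 206.54849479]
(17, 0, 71.5) [321.436635   202.03100349]
(17, 2, 71.5) [324.59765809 202.03380522]
(35, 0, 71.5) [321.53458435 174.14793453]
pos [437.49925607 241.15627827 141.98616774] d/30 [0.002 0.02  0.019] rot/.12 [ 0.015 -0.018 -0.001] F [-0.2 -0.5 -1.7] in bed [-0.3 -1.1 77.5] [ 0.52  0.29  2.09 -0.73  0.42  1.2 ] bed z/30 [-0.0166  0.001   0.0289]
```

```bash
python3 -m pendant '[[[0.03,0.025,0.015],[0,0,0],-1],[[0.03,0.025,0.015],[0,0,0],-1],[[0,0,0],[0,0,0],-1],[[0.066,-0.004,-0.116],[0,0,0],-1],[[0.066,-0.004,-0.116],[0,0,0],-1],[[0.066,-0.004,-0.116],[0,0,0],-1],[[0.066,-0.004,-0.116],[0,0,0],-1],[[0.066,-0.004,-0.116],[0,0,0],-1],[[0.066,-0.004,-0.116],[0,0,0],-1],[[0.066,-0.004,-0.116],[0,0,0],-1]]'
python3 go.py 33
```

```text
time: 13.78
tool_pos: [454.1, 242.2, 119.2]
tcp_rot: [2.618, 0.0, 1.508]
contact_force: [-0.8, -0.9, -1.5]
grip_width: 12.1
finger_force: 30.0
pos [454.05627494 242.22922038 119.15033486] d/30 [ 0.165 -0.061 -0.461] rot/.12 [ 0.003  0.001 -0.   ] F [-0.8 -0.9 -1.5] in bed [ 2.5  1.  49.5] [ 0.5   0.35  2.08 -0.83  0.37  1.29] bed z/30 [-0.0166  0.001   0.0289]
```

There's no contact force and the head is about 8 mm into the slot. I'll go on down to the flange.

```bash
python3 -m pendant '[[[0.05,-0.003,-0.087],[0,0,0],-1],[[0.05,-0.003,-0.087],[0,0,0],-1],[[0.05,-0.003,-0.087],[0,0,0],-1],[[0.05,-0.003,-0.087],[0,0,0],-1],[[0.03,-0.002,-0.05],[0,0,0],-1],[[0.02,-0.001,-0.03],[0,0,0],-1],[[0,0,0],[0,0,0],-1],[[0,0,0],[0,0,0],-1],[[0,0,0],[0,0,0],-1],[[0,0,0],[0,0,0],-1]]'
python3 go.py 33
```

```text
time: 14.62
tool_pos: [461.3, 241.8, 106.8]
tcp_rot: [2.618, 0.0, 1.508]
contact_force: [-1.6, 0.5, -4.6]
grip_width: 11.7
finger_force: 30.0
pos [461.33582523 241.80843918 106.83326863] d/30 [-0.078 -0.047 -0.051] rot/.12 [ 0.003  0.003 -0.001] F [-1.6  0.5 -4.6] in bed [ 2.7  1.  35.2] [ 0.49  0.39  2.08 -0.89  0.34  1.35] bed z/30 [-0.0166  0.001   0.0289]
```

```bash
python3 -m pendant '[[[0.012,-0.001,-0.02],[0,0,0],-1],[[0.012,-0.001,-0.02],[0,0,0],-1],[[0,0,0],[0,0,0],-1],[[0,0,0],[0,0,0],-1],[[0,0,0],[0,0,0],-1],[[0,0,0],[0,0,0],-1],[[0,0,0],[0,0,0],-1],[[0,0,0],[0,0,0],-1],[[0,0,0],[0,0,0],-1],[[0,0,0],[0,0,0],-1]]'
python3 go.py 33
```

```text
time: 15.45
tool_pos: [462.0, 241.9, 105.8]
tcp_rot: [2.617, 0.0, 1.508]
contact_force: [-5.5, 0.6, 0.9]
grip_width: 11.7
finger_force: 30.0
pos [461.95989751 241.86148537 105.83620211] d/30 [-0.099 -0.049 -0.018] rot/.12 [ 0.001  0.006 -0.002] F [-5.5  0.6  0.9] in bed [ 2.7  1.1 34. ] [ 0.49  0.39  2.08 -0.9   0.34  1.35] bed z/30 [-0.0166  0.001   0.0289]
```

Contact is starting along the normal (about 7 N, flange on the tongue). Now the quarter turn about the normal.

```bash
python3 -m pendant '[[[0,0,0],[-0.25,0.015,0.433],-1],[[0,0,0],[-0.436,0.027,0.756],-1],[[0,0,0],[-0.436,0.027,0.756],-1],[[0,0,0],[-0.436,0.027,0.756],-1],[[0,0,0],[-0.436,0.027,0.756],-1],[[0,0,0],[-0.436,0.027,0.756],-1],[[0,0,0],[-0.436,0.027,0.756],-1],[[0,0,0],[-0.436,0.027,0.756],-1],[[0,0,0],[0,0,0],-1],[[0,0,0],[0,0,0],-1]]'
python3 go.py 32 t
```

```text
time: 16.28
tool_pos: [460.9, 240.5, 105.2]
tcp_rot: [2.759, 0.366, 2.23]
contact_force: [-9.2, -2.7, 2.5]
grip_width: 11.9
finger_force: 30.0
pos [460.86908181 240.53903001 105.23743187] d/30 [-0.046 -0.006 -0.026] rot/.12 [-3.209  0.203  5.617] F [-9.2 -2.7  2.5] in bed [ 1.6 -0.2 34. ] [ 0.49  0.39  2.08 -0.9   0.34  0.56] bed z/30 [-0.0166  0.001   0.0289]
```

```bash
python3 -m pendant '[[[0,0,0],[-0.4,0.025,0.7],-1],[[0,0,0],[-0.4,0.025,0.7],-1],[[0,0,0],[-0.4,0.025,0.7],-1],[[0,0,0],[-0.4,0.025,0.7],-1],[[0,0,0],[-0.4,0.025,0.7],-1],[[0,0,0],[-0.4,0.025,0.7],-1],[[0,0,0],[-0.4,0.025,0.7],-1],[[0,0,0],[-0.4,0.025,0.7],-1],[[0,0,0],[0,0,0],-1],[[0,0,0],[0,0,0],-1]]'
python3 go.py 32 t
```

```text
time: 17.12
tool_pos: [460.5, 240.1, 105.1]
tcp_rot: [3.141, 0.521, 3.076]
contact_force: [-10.2, -3.8, 3.1]
grip_width: 11.8
finger_force: 30.0
pos [460.48414385 240.1361527  105.06263775] d/30 [-0.033  0.008 -0.021] rot/.12 [-0.009 -0.025  0.018] F [-10.2  -3.8   3.1] in bed [ 1.2 -0.7 34. ] [ 0.48  0.39  2.08 -0.89  0.34 -0.22] bed z/30 [-0.0166  0.001   0.0289]
```

The turn is complete and the pose error is under 0.01 rad. I'll relieve the side load slightly, open, and withdraw along the normal.

```bash
python3 -m pendant '[[[-0.037,-0.02,-0.002],[0,0,0],-1],[[0,0,0],[0,0,0],-1],[[0,0,0],[0,0,0],-1],[[0,0,0],[0,0,0],-0.7],[[0,0,0],[0,0,0],-0.5],[[0,0,0],[0,0,0],-0.3],[[0,0,0],[0,0,0],0],[[0,0,0],[0,0,0],0],[[0,0,0],[0,0,0],0],[[0,0,0],[0,0,0],0]]'
python3 -m pendant '[[[-0.1,0.006,0.17],[0,0,0],0],[[-0.2,0.012,0.35],[0,0,0],0],[[-0.3,0.018,0.52],[0,0,0],0],[[-0.3,0.018,0.52],[0,0,0],0],[[-0.3,0.018,0.52],[0,0,0],0],[[-0.3,0.018,0.52],[0,0,0],0],[[-0.3,0.018,0.52],[0,0,0],0],[[-0.2,0.018,0.52],[0,0,0],0],[[0,0,0.3],[0,0,0],0],[[0,0,0],[0,0,0],0]]'
python3 - <<'E'
from h import *
im=[bot.capture(n) for n in("wrist","scene","top")]
r=lambda a,x,y,w,h:cv2.resize(a[y:y+h,x:x+w],(400,300),interpolation=cv2.INTER_CUBIC)
cv2.imwrite("pics/end.png",np.vstack([np.hstack([r(im[0],160,60,320,240),r(im[1],235,115,120,90)]),np.hstack([r(im[2],205,150,120,90),r(im[2],300,120,160,120)])]))
print(proj(cam("wrist"),[476.5-.499*31.5,240.8,75+27.3]))
E
```

```text
time: 17.95
tool_pos: [461.3, 241.4, 105.8]
tcp_rot: [3.136, 0.524, 3.075]
contact_force: [0.1, -0.5, -0.3]
grip_width: 45.3
finger_force: 0.0
time: 18.78
tool_pos: [402.0, 245.8, 226.1]
tcp_rot: [3.133, 0.527, 3.075]
contact_force: [0.2, 0.9, 0.2]
grip_width: 46.1
finger_force: 0.0
[315.6222519  190.24016173]
```

View pics/end.png

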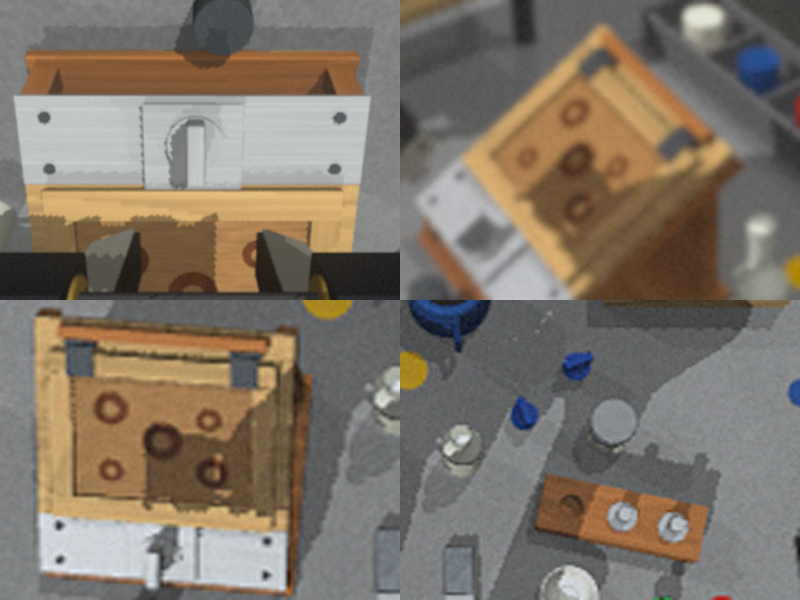

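The frame is flat. The key stands in the slot with its bar square to it (wrist crop (195,150)) and its flange on the tongue. The pins and bystanders are where they were and the gripper is clear, so I'm handing in.

```bash
python3 -c "
from plant import bot
print(bot.close_job())"
```

```text
the job is handed in; nothing more can be done
None
```

I handed the job in at about 19 s of the 59 s allowed: the frame is flat on its bed and the T-key is through the slot, turned a quarter and released. The final pictures show both pins and the nearby bystanders where they were, but the hand-in returned no verdict.

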